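Open the ratchet clamp on the hoop board

ROBOT

A 6-joint arm with a two-finger parallel gripper is mounted at the origin on the work surface. World frame = base frame: x ahead of the robot, y to its left, z up, the work surface at z = 0. Lengths are in m, angles in rad, forces in N, time in s.
With the tool pointing down it reaches from about 0.225 to 0.875 m from the base axis. Payload 3.4 kg.
Tool frame: the origin (TCP) lies at the very end of the fingers, on their centre line; the grasp point (between the pads) lies 19 mm behind it (grip_depth is the distance from the TCP to the grasp point, in m); x points along the fingers, z is the direction in which the jaws open and shut, and the axes are right-handed (so a half turn about x gives the same grasp; the last joint's range is limited). The gripper opens to 85 mm and grips with 20 to 120 N. Pads are 22 mm wide; open, the fingers measure 114 mm over their backs; the gripper's body (76 mm by 85 mm) begins 54 mm behind the grasp point. The pads swing forward as they close: fully open they stand 13 mm farther back than shut.
Start: joints at [1.123, 0.276, 1.505, -0, 1.361, -0.121], TCP at [0.185, 0.545, 0.231] pointing down, gripper open.
Joint ranges: [-2.89, 2.89], [-0.75, 2.08], [0.22, 2.7], [-1.18, 4.32], [0.11, 2.71], [-2.7, 2.7]. Speed limits (rad/s): [2.57, 2.57, 3.14, 3.14, 3.14, 3.14].

INTERFACE

Orientations are given as a unit quaternion [w, x, y, z].
In Python, from rig import get_state, get_image, sign_off, grip_depth gives the robot as it stands. The module is installed in compiled form; this text tells all that it offers.
- The arm moves only by the tool arm_command, never from a script. Its argument "series" is a list of rows, each an object with "dp": the shift along the tool's x, y, z scaled (see below), a list of three; "angular": the turn, a rotation vector about the tool's x, y, z scaled (see below), a list of three; "gripper": the finger opening in mm, from 0 to 85.4. A call has exactly 8 rows; each row shifts and turns the pose as measured when the row begins, along the tool's axes as they then stand; what a row does not reach is not made up. The controller multiplies each number of a shift by 0.12 m and each number of a turn by 90 degrees. A row lasts 1/8 s, in which the tool goes at most 62.5 mm and 10.7 degrees, less where a joint would pass 70% of its speed; a pose out of reach is approached as far as the arm can. A call with a number of a shift or a turn outside -1 to 1 is refused whole. A call with a gripper value outside its range is refused whole. The fingers move at their own pace and stop on an object; "grip_force" is the grip in N (left out, the last holds). Time passes only in rows, so rows that do not move let the fingers close, or fill a call up. It gives the time, the measured TCP pose, the force and the opening at its end, in the units of the state.
- get_state(): the state, without advancing time (a new reading comes with each control period).
- get_image(name): name is "scene" or "top" or "wrist"; returns a dict with "image" (480x640x3 uint8, blue, green, red), "depth" (480x640 float32, m along the optical axis (not along the pixel's ray), 0 where there is no reading), "mtx" (3x3 intrinsics, pixels), "k1" (the pictures are not rectified: a ray, as slopes to the right and down, at radius r is drawn at 1 + k1 r^2 times it, then the intrinsics apply), "view" (4x4, takes a point from world to camera coordinates); the wrist camera has in their place "mount" (4x4, takes a point from camera to tool coordinates, whose origin is the TCP and whose axes are the tool frame's). Camera axes: x right, y up, looking along -z (the intrinsics and any distortion apply to the point x, -y, -z); pixel columns grow to the right and rows downward; lengths in m; the calibration is good to about 2 mm. A picture is of the moment at which its call begins: read the wrist's pose just before it.
- sign_off(): hands the job in, once; it reports no verdict.
The state is a dict: "clock": time; "qpos": joint angles; "qd": joint speeds; "effort": joint torques, N m; "position": TCP position; "ee_rot": TCP orientation; "contact_force": force on the tool from outside, world axes, zero at the start; "moment": the same for the moment, N m; "width": finger opening in m.
Only numpy, scipy, OpenCV 4.12 (cv2) and the standard library are available. Lean on these libraries where they do the work, as an engineer would, in place of code of your own. Each camera call takes 0.05 s, during which the arm holds its last target. There are 200 camera calls.

TASK

Open up the clamp around the embroidery hoop: with a fingertip press down the ridged steel release on the sliding jaw and, keeping it pressed, push the jaw back along its toothed bar, away from the hoop, all the way to the end stop; then let go and come clear. Nothing is to be picked up: the hoop stays lying on the board where it is, and everything else on the worktop stays where it stands.

Things in the scene. Friction and masses are not known exactly. Their poses are not given: they have to be found in the camera images.
- clamp: hoop clamp, fixed: plywood board 190 x 350 mm, 15 thick, with a fixed jaw across its -y end, a toothed bar along its +x side (at x = 45 mm, teeth up to 35 mm above the worktop) and a black sliding jaw on the bar. Origin: on the worktop, 20 mm to +x of the board's middle. x points across to the bar, y along the bar from the fixed jaw to the end stop (the way the jaw goes back and opens), z up.
- jaw (a joint): how far the sliding jaw stands back along the bar (clamp +y), m: 0 most closed, 0.12 against the end stop; starts between 0 and 0.035. The ratchet blocks it in the growing direction, after up to 10 mm of play, unless the release is held pressed; then it slides with about 2 N of drag. It stays where it is left.
- release (a joint): angle of the steel release plate, rad: 0 fully up, 0.24 fully down (hard stop); sprung, it comes up when let go. At rest its pawl may sit in a notch (0) or up on a tooth (up to 0.17). Teeth are cleared above about 0.16; held at 0.2 it takes about 4.5 N on the ridge. Its hinge is parallel to the bar, 50 mm from the ridge on the side of the teeth.
- release_ridge (a point): top middle of the ridge to press: rounded steel bar 12 mm thick, 40 mm long (parallel to the toothed bar), on the release plate's outer edge. In the clamp's frame x = -35 mm, y = -12.5 mm + jaw, and 62 mm above the worktop when the release is up; it sinks nearly straight: 8 mm clears the teeth, 12 mm is the hard stop. May be pressed anywhere along it.
- thumb_wall (a point): top edge, mid-length, of the face (towards the ridge, clamp -y) of the upright black wall of the sliding jaw: 10 mm thick, 68 mm wide (clamp x -65 to +3 mm), top 85 mm above the worktop, 23 mm above the ridge. The face lies 23.5 mm along clamp +y from the ridge's middle; a fingertip that keeps the ridge down can push it along +y.
- hoop_centre (a point): centre of the wooden embroidery hoop, half-way up: ring 110 mm across outside, 96 mm inside, 12 mm high, small brass screw on its rim; lies flat and loose on the board between the jaws.
- dish: bystander: clear glass dish, 100 mm across, 34 mm high; origin at the centre of its underside.
- spool: bystander: wooden thread spool, 32 mm across, 40 mm high, upright on the board, in front of the jaw's path; origin at the centre of its underside.
- stapler: bystander: green plastic stapler, 38 x 145 x 50 mm (its length along its own y); origin at the centre of its underside.
- punch: bystander: white plastic hole punch, 75 x 110 x 55 mm; origin at the centre of its underside.
- palette: bystander: aluminium paint palette, flat, 100 x 210 x 12 mm; origin at the centre of its underside.
- mug: bystander: white mug, 80 mm across, 92 mm high; origin at the centre of its underside.
- paint_jar: bystander: small paint jar, 52 mm across, 62 mm high; origin at the centre of its underside.

How it is judged:
By the outcome, as a careful person would: the job done as asked, in the order asked, and still so for the second after the job is handed in, with the robot touching nothing.
It also fails if it takes over 32 s, if anything falls off the work surface, if the arm or the gripper's body presses on something with over 40 N, if the wrist force passes 120 N, or if a joint passes its speed limit or range.

## Working session

There is one attempt and no reset: what is moved stays moved. The work goes in short steps, Python scripts to look and compute and a tool call to move; the robot and the scene stay as the last step left them, time stands still between calls to the robot, and variables do not carry over. Pictures are saved under pics/ and viewed, about 8 in all and at most 12, crops included, and the job is handed in when it is done.

Besides the shell and the picture viewer there is one more tool, called by a JSON object that holds its "name" and its "arguments", one argument or row to a line. arm_command: Moves the arm, as the interface text tells. Its arguments: {"type":"object","properties":{"series":{"type":"array","items":{"type":"object","properties":{"dp":{"type":"array","items":{"type":"number"}},"angular":{"type":"array","items":{"type":"number"}},"gripper":{"type":"number"}}}},"grip_force":{"type":"number"}},"required":["series"]}

```bash
mkdir -p pics
cat > h.py <<'E'
import numpy as np, cv2, pickle
from rig import *
def grab(n):
    s=get_state(); d=get_image(n); d['state']=s
    pickle.dump(d,open(f'{n}.pkl','wb')); return d
E
python3 - <<'E'
from h import *
for n in('top','scene'):
    d=grab(n); cv2.imwrite(f'pics/{n}0.png',d['image']); print(n,d['mtx'],d['k1'],d['view'])
print(get_state())
E
```

```text
top [[540.92899946   0.         324.90203114]
 [  0.         540.92899946 230.83991212]
 [  0.           0.           1.        ]] -0.15593724534326026 [[ 0.00895155 -0.99945008  0.03192808 -0.04765308]
 [ 0.99052202  0.01323902  0.1367145  -0.57250472]
 [-0.13706202  0.03040166  0.99009582 -1.14201797]
 [ 0.          0.          0.          1.        ]]
scene [[584.28496712   0.         321.06290887]
 [  0.         584.28496712 236.01996739]
 [  0.           0.           1.        ]] -0.17073241049813487 [[-0.46909851  0.88304392  0.01341723  0.28181927]
 [-0.69285924 -0.37740259  0.61442116  0.29194009]
 [ 0.54762457  0.2789278   0.78886413 -1.57605397]
 [ 0.          0.          0.          1.        ]]
{'clock': 0.1, 'qpos': array([ 1.12300788e+00,  2.76549232e-01,  1.50599323e+00,  3.28256509e-07,
        1.36071362e+00, -1.20986310e-01]), 'qd': array([-0.00081521, -0.0017783 , -0.00283818, -0.00042311,  0.00014489,
        0.00014603]), 'effort': array([ 1.47941781e-03, -4.17699802e+01, -2.46406353e+01, -1.86780821e-04,
        5.89715215e-03, -7.95378867e-06]), 'position': array([0.18437819, 0.5441444 , 0.23052155]), 'ee_rot': array([ 0.57416124, -0.41228462,  0.57519302,  0.41171987]), 'contact_force': array([0.11179831, 0.0320173 , 0.59168343]), 'moment': array([-0.03158374, -0.02997652, -0.01661532]), 'width': 0.08519312433281423}
```

View pics/top0.png

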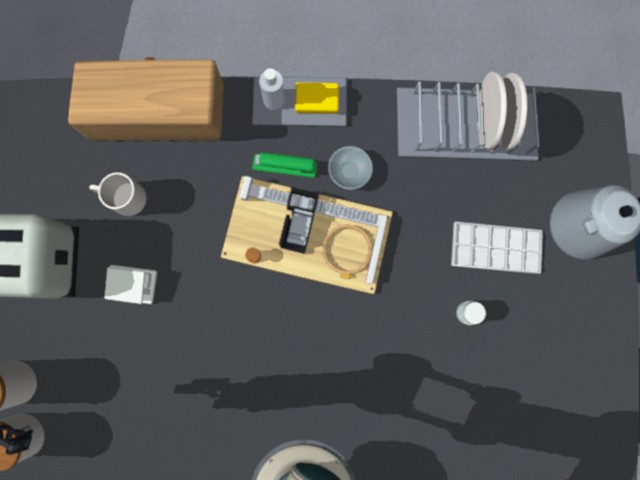

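View pics/scene0.png

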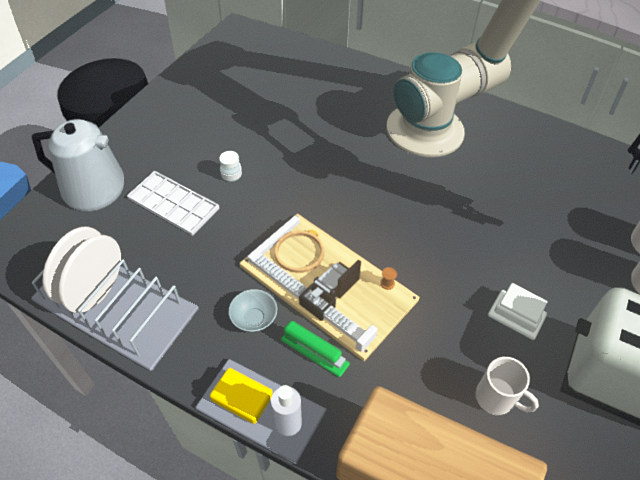

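The pictures show the board with corners near (245,178), (392,208), (375,292), (222,257) in top. The fixed jaw and hoop are on the right, and the black sliding jaw is at about (300,220). The end stop is on the left and the spool at (254,256).

```bash
cat >> h.py <<'E'
def load(n): return pickle.load(open(f'{n}.pkl','rb'))
from scipy.spatial.transform import Rotation as R
def T_wc(d):
    if 'view' in d: return np.linalg.inv(d['view'])
    s=d['state']; T=np.eye(4); T[:3,:3]=R.from_quat(np.roll(s['ee_rot'],-1)).as_matrix(); T[:3,3]=s['position']
    return T@d['mount']
def rays(d,px):
    px=np.asarray(px,float).reshape(-1,1,2)
    u=cv2.undistortPoints(px,d['mtx'],np.array([d['k1'],0,0,0,0.]),None,None).reshape(-1,2)
    T=T_wc(d); D=np.c_[u[:,0],-u[:,1],-np.ones(len(u))]@T[:3,:3].T
    return T[:3,3],D
def onplane(d,px,z):
    o,D=rays(d,px); return o+D*((z-o[2])/D[:,2])[:,None]
def bydepth(d,px):
    o,D=rays(d,px); px=np.asarray(px,int).reshape(-1,2)
    return o+D*d['depth'][px[:,1],px[:,0]][:,None]
def project(d,P):
    C=np.linalg.inv(T_wc(d)); P=np.asarray(P,float).reshape(-1,3)@C[:3,:3].T+C[:3,3]
    p=P*[1,-1,-1]
    return cv2.projectPoints(p.reshape(-1,1,3),np.zeros(3),np.zeros(3),d['mtx'],np.array([d['k1'],0,0,0,0.]))[0].reshape(-1,2)
def fit(m,w):
    # planar rigid fit clamp->world
    a=m-m.mean(0); b=w-w.mean(0); th=np.arctan2((a[:,0]*b[:,1]-a[:,1]*b[:,0]).sum(),(a*b).sum())
    c,s=np.cos(th),np.sin(th); Rm=np.array([[c,-s],[s,c]]); t=w.mean(0)-Rm@m.mean(0)
    return th,Rm,t,np.linalg.norm(m@Rm.T+t-w,axis=1)
E
python3 - <<'E'
from h import *
d=load('top'); hsv=cv2.cvtColor(d['image'],cv2.COLOR_BGR2HSV)
m=cv2.inRange(hsv,(8,50,110),(30,190,255)); m[:165]=0;m[310:]=0;m[:,:210]=0;m[:,410:]=0
m=cv2.morphologyEx(m,cv2.MORPH_OPEN,np.ones((3,3)))
c=cv2.convexHull(np.vstack([x for x in cv2.findContours(m,0,2)[0] if cv2.contourArea(x)>100]))
q=cv2.approxPolyDP(c,8,True).reshape(-1,2); print(q)
P=onplane(d,q,.015); print(P.round(3),np.linalg.norm(P-np.roll(P,-1,0),axis=1))
cr=d['image'][165:305,210:410]; cv2.imwrite('pics/crop1.png',cv2.resize(cr,None,fx=4,fy=4,interpolation=cv2.INTER_CUBIC))
E
```

```text
[[391 211]
 [374 293]
 [221 257]
 [241 177]]
[[ 0.624 -0.191  0.015]
 [ 0.439 -0.152  0.015]
 [ 0.515  0.188  0.015]
 [ 0.697  0.149  0.015]] [0.1886014  0.34813024 0.18623707 0.3478816 ]
```

View pics/crop1.png

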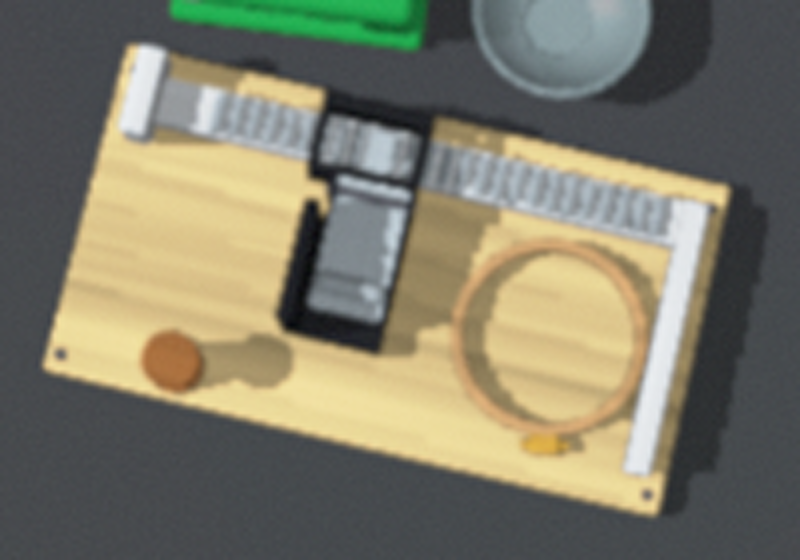

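The board measures 188 x 348 mm, which is good. The ridge is at crop (342,295), which is full-picture (295.5,238.8). The wall is the black strip to its left, and the spool top is at (253,255).

Run:
```python
from h import *
d=load('top')
q=[[391,211],[374,293],[221,257],[241,177]]
P=onplane(d,q,.015)
m=np.array([[.075,-.175],[-.115,-.175],[-.115,.175],[.075,.175]])
th,Rm,t,e=fit(m,P[:,:2]); print('yaw',np.degrees(th),'t',t,'res',e)
cl=lambda W:(W[:,:2]-t)@Rm
print('ridge',cl(onplane(d,[[295.5,238.8]],.06)),'wall top',cl(onplane(d,[[284.5,231]],.085)),bydepth(d,[[295,239],[284,231]]))
print('spool',cl(onplane(d,[[253,255]],.04)),'hoop',cl(onplane(d,[[348.5,249.5]],.027)))
s=load('top')['state']; print(R.from_quat(np.roll(s['ee_rot'],-1)).as_matrix().round(3))
pickle.dump((th,Rm,t),open('clamp.pkl','wb'))
print('ridge world',Rm@[-.035,-.0125]+t)
```

```text
yaw -12.274328845944394 t [ 0.58822074 -0.00570406] res [0.00178908 0.00065951 0.00254605 0.00174162]
ridge [[-0.04112488  0.01958006]] wall top [[-0.03314718  0.0445932 ]] [[0.55346355 0.02358143 0.04602107]
 [0.56560868 0.04606893 0.08273001]]
spool [[-0.0941151  0.1023529]] hoop [[-0.03419431 -0.09786206]]
[[-0.001 -0.947  0.321]
 [-0.002  0.321  0.947]
 [-1.     0.    -0.002]]
ridge world [ 0.5513634  -0.01047758]
```

{"name": "arm_command", "arguments": {
  "series": [
    {"dp": [0,-0.42,-0.305],"angular": [0,0,0],"gripper": 0},
    {"dp": [0,-0.42,-0.305],"angular": [0,0,0],"gripper": 0},
    {"dp": [0,-0.42,-0.305],"angular": [0,0,0],"gripper": 0},
    {"dp": [0,-0.42,-0.305],"angular": [0,0,0],"gripper": 0},
    {"dp": [0,-0.42,-0.305],"angular": [0,0,0],"gripper": 0},
    {"dp": [0,-0.42,-0.305],"angular": [0,0,0],"gripper": 0},
    {"dp": [0,-0.42,-0.305],"angular": [0,0,0],"gripper": 0},
    {"dp": [0,-0.42,-0.305],"angular": [0,0,0],"gripper": 0}
  ],
  "grip_force": 30
}}

```text
clock: 1.1
position: [0.4738, 0.1372, 0.2278]
ee_rot: [0.572, -0.415, 0.573, 0.415]
contact_force: [-0.3, 1.0, 0.3]
width: -0.0
```

```bash
cat > g.py <<'E'
import sys
from h import *
th,Rm,t=pickle.load(open('clamp.pkl','rb'))
def report(tx,ty,tz):
    s=get_state(); M=R.from_quat(np.roll(s['ee_rot'],-1)).as_matrix(); p=s['position']
    c=(p[:2]-t)@Rm
    Mt=np.c_[[0,0,-1.],np.r_[-Rm[:,0],0],np.r_[Rm[:,1],0]]
    g=np.r_[Rm@[tx,ty]+t,tz]
    print('clock',s['clock'],'clampframe',c.round(4),'z',p[2].round(4),'w',s['width'],'F',s['contact_force'].round(2))
    print('dp units',(M.T@(g-p)/.12).round(3),'ang units',(R.from_matrix(M.T@Mt).as_rotvec()/(np.pi/2)).round(3))
if __name__=='__main__': report(*map(float,sys.argv[1:]))
E
python3 g.py -.035 .0175 .16
```

```text
clock 1.1 clampframe [-0.1422  0.1153] z 0.2278 w -9.326774421287255e-06 F [-0.33  1.03  0.27]
dp units [ 0.565 -0.973 -0.718] ang units [-0.065 -0.001 -0.001]
```

{"name": "arm_command", "arguments": {
  "series": [
    {"dp": [0.1,-0.35,-0.26],"angular": [0,0,0],"gripper": 0},
    {"dp": [0.1,-0.35,-0.26],"angular": [0,0,0],"gripper": 0},
    {"dp": [0.1,-0.27,-0.2],"angular": [0,0,0],"gripper": 0},
    {"dp": [0,0,0],"angular": [-0.065,0,0],"gripper": 0},
    {"dp": [0,0,0],"angular": [0,0,0],"gripper": 0},
    {"dp": [0,0,0],"angular": [0,0,0],"gripper": 0},
    {"dp": [0,0,0],"angular": [0,0,0],"gripper": 0},
    {"dp": [0,0,0],"angular": [0,0,0],"gripper": 0}
  ]
}}

```text
clock: 2.1
position: [0.5606, 0.0107, 0.1885]
ee_rot: [0.551, -0.441, 0.554, 0.442]
contact_force: [0.8, -0.5, -0.8]
width: 0.0
```

Run:
```python
from h import *
from g import report
report(-.035,.0175,.16)
d=grab('wrist'); cv2.imwrite('pics/wrist1.png',d['image'])
t=pickle.load(open('clamp.pkl','rb')); th,Rm,tt=t
W=lambda x,y,z:np.r_[Rm@[x,y]+tt,z]
print(project(d,[W(-.035,.0175,.062),W(-.031,.041,.085),W(-.065,.041,.085),W(.003,.041,.085)]).round(0))
print(d['mount'].round(3))
```

```text
clock 2.1 clampframe [-0.0305  0.0102] z 0.1885 w 1.6554487472229829e-06 F [ 0.75 -0.53 -0.83]
dp units [0.238 0.037 0.061] ang units [-0.005 -0.001 -0.002]
[[325. 229.]
 [358. 243.]
 [359. 197.]
 [356. 285.]]
[[-0.001  0.312 -0.95  -0.143]
 [ 0.     0.95   0.312  0.081]
 [ 1.     0.    -0.001  0.001]
 [ 0.     0.     0.     1.   ]]
```

View pics/wrist1.png

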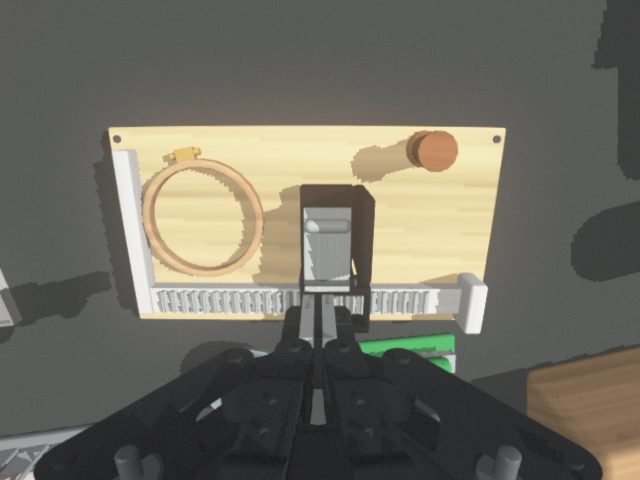

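The wrist view agrees: the ridge spans (306..351, 226) where I predicted (325,229). The wall is just to its right.

```bash
python3 - <<'E'
from h import *
d=load('wrist'); th,Rm,t=pickle.load(open('clamp.pkl','rb'))
px=[[328.5,226],[306,226],[351,226],[136,138]]
for z in(.056,.062): print(z,((onplane(d,px[:3],z)[:,:2]-t)@Rm).round(4))
print(bydepth(d,[[328,226],[315,226],[340,226],[328,221],[328,232],[328,260],[328,280]])[:,2].round(4))
c=[[110,128],[505,128],[117,139],[497,139]]
print(((onplane(d,c,.015)[:,:2]-t)@Rm).round(4))
for v in(215,235): print([(u,bydepth(d,[[u,v]])[0].round(3)) for u in(354,358,362,366,370)])
E
python3 g.py -.035 .022 .075
```

```text
0.056 [[-0.0361  0.0202]
 [-0.0362  0.0019]
 [-0.0359  0.0385]]
0.062 [[-0.0377  0.02  ]
 [-0.0378  0.0021]
 [-0.0376  0.0379]]
[0.0571 0.0573 0.0572 0.0537 0.0552 0.0528 0.0538]
[[-0.1157 -0.1703]
 [-0.1128  0.1756]
 [-0.1062 -0.1655]
 [-0.1034  0.1697]]
[(354, array([0.482, 0.03 , 0.332])), (358, array([0.55 , 0.046, 0.068])), (362, array([0.547, 0.048, 0.084])), (366, array([0.547, 0.051, 0.086])), (370, array([0.548, 0.053, 0.086]))]
[(354, array([0.574, 0.041, 0.042])), (358, array([0.565, 0.043, 0.072])), (362, array([0.562, 0.045, 0.084])), (366, array([0.562, 0.048, 0.086])), (370, array([0.563, 0.051, 0.085]))]
clock 2.15 clampframe [-0.0304  0.0102] z 0.1885 w -0.00025919424055186204 F [ 1.26  0.12 -0.2 ]
dp units [0.946 0.035 0.1  ] ang units [-0.005 -0.001 -0.002]
```

{"name": "arm_command", "arguments": {
  "series": [
    {"dp": [0,0.045,0.1],"angular": [-0.005,0,0],"gripper": 0},
    {"dp": [0.3,0,0],"angular": [0,0,0],"gripper": 0},
    {"dp": [0.3,0,0],"angular": [0,0,0],"gripper": 0},
    {"dp": [0.25,0,0],"angular": [0,0,0],"gripper": 0},
    {"dp": [0.05,0,0],"angular": [0,0,0],"gripper": 0},
    {"dp": [0,0,0],"angular": [0,0,0],"gripper": 0},
    {"dp": [0,0,0],"angular": [0,0,0],"gripper": 0},
    {"dp": [0,0,0],"angular": [0,0,0],"gripper": 0}
  ]
}}

```text
clock: 3.15
position: [0.5602, 0.0293, 0.0831]
ee_rot: [0.552, -0.446, 0.548, 0.444]
contact_force: [0.8, -0.4, 0.2]
width: 0.0001
```

Run:
```python
from g import *
report(-.036,.022,.066)
d=grab('wrist'); cv2.imwrite('pics/wrist2.png',d['image'][130:430,200:500].repeat(2,0).repeat(2,1))
```

```text
clock 3.15 clampframe [-0.0348  0.0282] z 0.0831 w 0.00011275129390305798 F [ 0.76 -0.36  0.2 ]
dp units [ 0.142  0.011 -0.052] ang units [0.003 0.001 0.004]
```

View pics/wrist2.png

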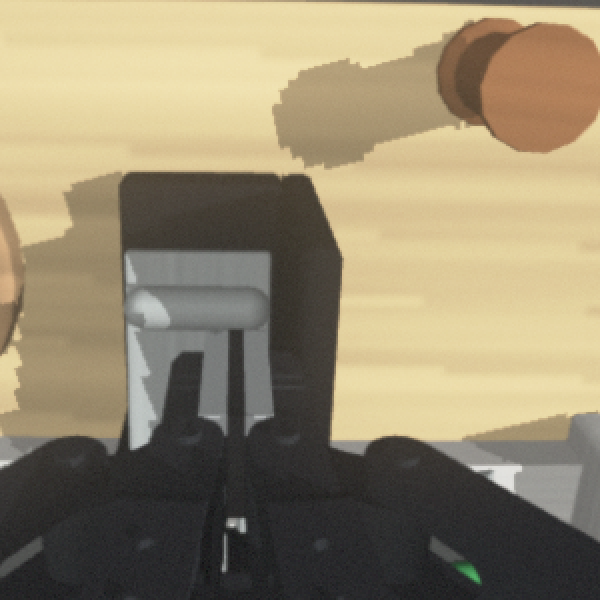

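Run:
```python
from g import *
d=load('wrist'); p=d['state']['position']
W=lambda x,y,z:np.r_[Rm@[x,y]+t,z]
f=lambda P:((project(d,P)-[200,130])*2).round(0)
print('tcp',f([p]),'ridge pred',f([W(-.036,.020,.057)]))
print('ridge',((onplane(d,np.array([[127,308],[270,308]])/2+[200,130],.057)[:,:2]-t)@Rm).round(4))
c=np.array([[258,368],[258,390],[300,368],[300,390],[190,370],[237,380],[200,308],[280,380],[305,380]])
P=bydepth(d,c/2+[200,130]); print(np.c_[c,((P[:,:2]-t)@Rm),P[:,2]].round(4))
```

```text
tcp [[230. 367.]] ridge pred [[199. 313.]]
ridge [[-0.0373  0.001 ]
 [-0.0374  0.0387]]
[[ 2.580e+02  3.680e+02 -4.660e-02  3.380e-02  1.042e-01]
 [ 2.580e+02  3.900e+02 -4.700e-02  3.350e-02  1.129e-01]
 [ 3.000e+02  3.680e+02 -4.290e-02  4.280e-02  9.780e-02]
 [ 3.000e+02  3.900e+02 -4.290e-02  4.200e-02  1.062e-01]
 [ 1.900e+02  3.700e+02 -4.340e-02  2.020e-02  9.950e-02]
 [ 2.370e+02  3.800e+02 -4.750e-02  2.970e-02  1.101e-01]
 [ 2.000e+02  3.080e+02 -3.720e-02  2.020e-02  5.670e-02]
 [ 2.800e+02  3.800e+02 -4.340e-02  3.830e-02  1.033e-01]
 [ 3.050e+02  3.800e+02 -3.330e-02  4.530e-02  8.640e-02]]
```

{"name": "arm_command", "arguments": {
  "series": [
    {"dp": [0,0.018,-0.07],"angular": [0,0,0.004],"gripper": 0},
    {"dp": [0.1,0,0],"angular": [0,0,0],"gripper": 0},
    {"dp": [0.04,0,0],"angular": [0,0,0],"gripper": 0},
    {"dp": [0,0,0],"angular": [0,0,0],"gripper": 0},
    {"dp": [0,0,0],"angular": [0,0,0],"gripper": 0},
    {"dp": [0,0,0],"angular": [0,0,0],"gripper": 0},
    {"dp": [0,0,0],"angular": [0,0,0],"gripper": 0},
    {"dp": [0,0,0],"angular": [0,0,0],"gripper": 0}
  ]
}}

```text
clock: 4.2
position: [0.5567, 0.0207, 0.0659]
ee_rot: [0.551, -0.444, 0.549, 0.445]
contact_force: [-0.5, -0.2, -0.3]
width: 0.0003
```

```bash
python3 g.py -.037 .02 .0515
```

```text
clock 4.2 clampframe [-0.0365  0.0191] z 0.0659 w 0.0002816467597173182 F [-0.47 -0.2  -0.29]
dp units [0.12  0.005 0.007] ang units [0.002 0.001 0.001]
```

Press down in small steps.

{"name": "arm_command", "arguments": {
  "series": [
    {"dp": [0.04,0,0],"angular": [0,0,0],"gripper": 0},
    {"dp": [0.03,0,0],"angular": [0,0,0],"gripper": 0},
    {"dp": [0.02,0,0],"angular": [0,0,0],"gripper": 0},
    {"dp": [0.02,0,0],"angular": [0,0,0],"gripper": 0},
    {"dp": [0.01,0,0],"angular": [0,0,0],"gripper": 0},
    {"dp": [0,0,0],"angular": [0,0,0],"gripper": 0},
    {"dp": [0,0,0],"angular": [0,0,0],"gripper": 0},
    {"dp": [0,0,0],"angular": [0,0,0],"gripper": 0}
  ]
}}

```text
clock: 5.2
position: [0.5567, 0.0208, 0.0519]
ee_rot: [0.551, -0.445, 0.549, 0.445]
contact_force: [-1.2, -0.0, 4.5]
width: -0.0002
```

```bash
python3 g.py -.037 .02 .0515
```

```text
clock 5.2 clampframe [-0.0364  0.0192] z 0.0519 w -0.0002420068529009247 F [-1.23 -0.03  4.45]
dp units [0.004 0.005 0.007] ang units [0.002 0.001 0.001]
```

{"name": "arm_command", "arguments": {
  "series": [
    {"dp": [0.006,0.002,0.03],"angular": [0,0,0],"gripper": 0},
    {"dp": [0.001,0,0.04],"angular": [0,0,0],"gripper": 0},
    {"dp": [0.002,0,0.04],"angular": [0,0,0],"gripper": 0},
    {"dp": [0.002,0,0.04],"angular": [0,0,0],"gripper": 0},
    {"dp": [0.001,0,0.04],"angular": [0,0,0],"gripper": 0},
    {"dp": [0.001,0,0.04],"angular": [0,0,0],"gripper": 0},
    {"dp": [0.001,0,0.02],"angular": [0,0,0],"gripper": 0},
    {"dp": [0,0,0],"angular": [0,0,0],"gripper": 0}
  ]
}}

```text
clock: 6.2
position: [0.5637, 0.0514, 0.0505]
ee_rot: [0.55, -0.446, 0.549, 0.444]
contact_force: [-0.9, -1.5, 4.6]
width: -0.0004
```

Run:
```python
from g import *
report(-.037,.1165,.051)
d=grab('wrist'); cv2.imwrite('pics/wrist3.png',d['image'])
```

```text
clock 6.2 clampframe [-0.0361  0.0506] z 0.0505 w -0.0003939167734761713 F [-0.86 -1.49  4.55]
dp units [-0.004  0.004  0.549] ang units [0.003 0.    0.002]
```

View pics/wrist3.png

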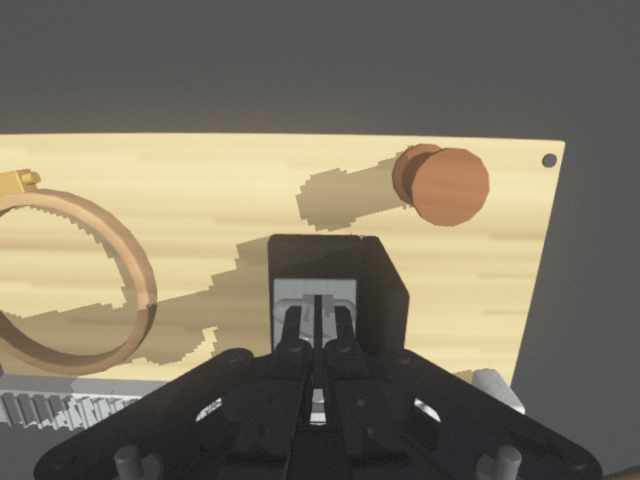

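The jaw rides along with the fingertip, with the ridge (275..355, ~300) still under the tip. I'll continue.

{"name": "arm_command", "arguments": {
  "series": [
    {"dp": [0,0,0.05],"angular": [0,0,0],"gripper": 0},
    {"dp": [0.001,0,0.06],"angular": [0,0,0],"gripper": 0},
    {"dp": [0.001,0,0.06],"angular": [0,0,0],"gripper": 0},
    {"dp": [0,0,0.06],"angular": [0,0,0],"gripper": 0},
    {"dp": [0.001,0,0.06],"angular": [0,0,0],"gripper": 0},
    {"dp": [0,0,0.06],"angular": [0,0,0],"gripper": 0},
    {"dp": [0.001,0,0.05],"angular": [0,0,0],"gripper": 0},
    {"dp": [0,0,0],"angular": [0,0,0],"gripper": 0}
  ]
}}

```text
clock: 7.25
position: [0.5751, 0.1019, 0.0502]
ee_rot: [0.551, -0.446, 0.548, 0.444]
contact_force: [-1.0, -0.3, 4.6]
width: -0.0
```

```bash
python3 g.py -.037 .1165 .051
```

```text
clock 7.25 clampframe [-0.0356  0.1024] z 0.0502 w -2.3748213716581516e-06 F [-1.03 -0.33  4.59]
dp units [-0.006  0.011  0.118] ang units [0.003 0.001 0.003]
```

{"name": "arm_command", "arguments": {
  "series": [
    {"dp": [0.001,0.003,0.025],"angular": [0,0,0],"gripper": 0},
    {"dp": [0,0,0.025],"angular": [0,0,0],"gripper": 0},
    {"dp": [0.001,0,0.02],"angular": [0,0,0],"gripper": 0},
    {"dp": [0,0,0.02],"angular": [0,0,0],"gripper": 0},
    {"dp": [0.001,0,0.02],"angular": [0,0,0],"gripper": 0},
    {"dp": [0,0,0.02],"angular": [0,0,0],"gripper": 0},
    {"dp": [0,0,0.015],"angular": [0,0,0],"gripper": 0},
    {"dp": [0,0,0],"angular": [0,0,0],"gripper": 0}
  ]
}}

```text
clock: 8.25
position: [0.5779, 0.1157, 0.0499]
ee_rot: [0.548, -0.448, 0.55, 0.443]
contact_force: [-0.5, -1.1, 4.7]
width: -0.0001
```

Run:
```python
from g import *
report(-.037,.1165,.051)
d=grab('wrist'); cv2.imwrite('pics/wrist4.png',d['image'])
```

```text
clock 8.25 clampframe [-0.0359  0.1164] z 0.0499 w -0.00014862925674117384 F [-0.46 -1.14  4.66]
dp units [-0.009  0.009  0.001] ang units [ 0.004 -0.004  0.003]
```

View pics/wrist4.png

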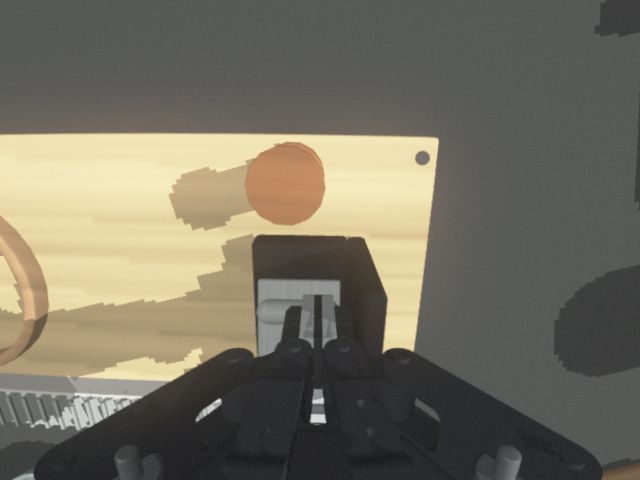

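The ridge centre (~299) is now behind the tip (318), so the jaw has stopped and the tip slid along the ridge. I'll push on to the wall, still pressed, to confirm the end stop.

{"name": "arm_command", "arguments": {
  "series": [
    {"dp": [0.001,0.003,0.015],"angular": [0,0,0],"gripper": 0},
    {"dp": [0,0,0.015],"angular": [0,0,0],"gripper": 0},
    {"dp": [0.001,0,0.015],"angular": [0,0,0],"gripper": 0},
    {"dp": [0,0,0.015],"angular": [0,0,0],"gripper": 0},
    {"dp": [0,0,0.01],"angular": [0,0,0],"gripper": 0},
    {"dp": [0,0,0.01],"angular": [0,0,0],"gripper": 0},
    {"dp": [0,0,0.01],"angular": [0,0,0],"gripper": 0},
    {"dp": [0,0,0.01],"angular": [0,0,0],"gripper": 0}
  ]
}}

```text
clock: 9.3
position: [0.5778, 0.1152, 0.0502]
ee_rot: [0.541, -0.454, 0.555, 0.439]
contact_force: [-1.5, -7.4, 5.3]
width: -0.0001
```

```bash
python3 g.py -.037 .1165 .051
```

```text
clock 9.3 clampframe [-0.0359  0.116 ] z 0.0502 w -0.0001143676508091986 F [-1.54 -7.39  5.28]
dp units [-0.007  0.009  0.004] ang units [ 0.007 -0.018  0.002]
```

The jaw is firm against the stop: 7 N back on the wall and no further motion. Now lift straight up.

{"name": "arm_command", "arguments": {
  "series": [
    {"dp": [-0.15,0,-0.005],"angular": [0,0,0],"gripper": 0},
    {"dp": [-0.3,0,-0.012],"angular": [0,0,0],"gripper": 0},
    {"dp": [-0.4,0,-0.012],"angular": [0,0,0],"gripper": 0},
    {"dp": [-0.3,0,-0.2],"angular": [0,-0.018,0],"gripper": 0},
    {"dp": [0,0,-0.4],"angular": [0,0,0],"gripper": 0},
    {"dp": [0,0,0],"angular": [0,0,0],"gripper": 0},
    {"dp": [0,0,0],"angular": [0,0,0],"gripper": 0},
    {"dp": [0,0,0],"angular": [0,0,0],"gripper": 0}
  ]
}}

```text
clock: 10.3
position: [0.5616, 0.0532, 0.1861]
ee_rot: [0.55, -0.441, 0.546, 0.452]
contact_force: [0.3, -0.0, -0.1]
width: 0.0001
```

Run:
```python
from g import *
report(-.037,.1165,.051)
d=grab('wrist'); cv2.imwrite('pics/wrist5.png',d['image'])
d=grab('top'); cv2.imwrite('pics/top5.png',d['image'][140:320,70:420].repeat(2,0).repeat(2,1))
a=cv2.imread('pics/top0.png')
W=lambda x,y,z:np.r_[Rm@[x,y]+t,z]
w=load('wrist'); print('pred ridge ends',project(w,[W(-.035,.0875,.06),W(-.035,.1275,.06),W(-.0351,.131,.085)]).round())
```

```text
clock 10.3 clampframe [-0.0385  0.0519] z 0.1861 w 8.533523169911719e-05 F [ 0.33 -0.02 -0.11]
dp units [ 1.133 -0.028  0.521] ang units [ 0.007  0.009 -0.005]
pred ridge ends [[358. 240.]
 [407. 240.]
 [420. 250.]]
```

View pics/wrist5.png

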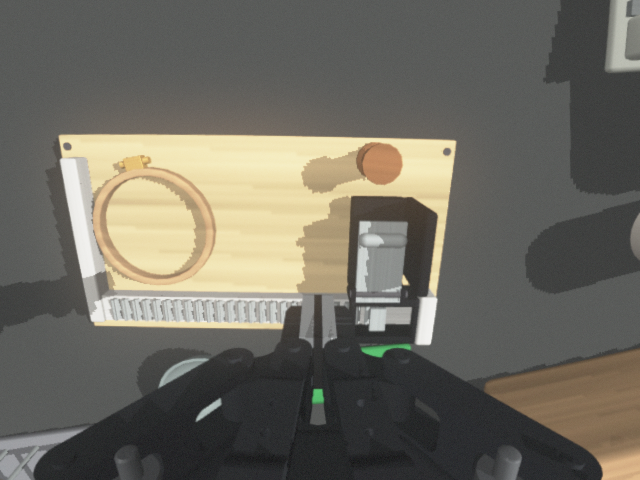

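View pics/top5.png

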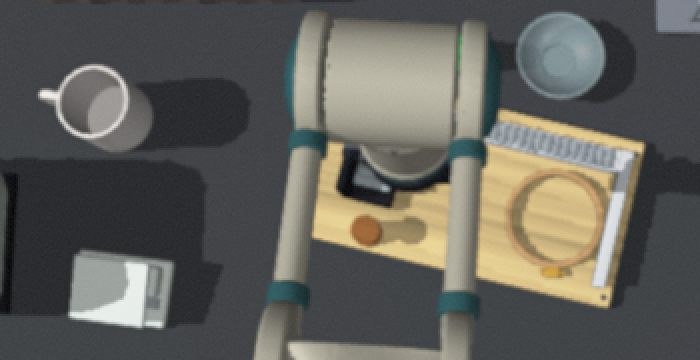

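The ridge spans 359..406 at row 240, against 358..407 predicted for jaw = 0.12. The jaw's carriage touches the end stop, and the hoop and spool have not moved.

```bash
python3 -c "
from rig import *
print(get_state()['qd'].round(3)); sign_off()"
```

```text
[-0.001 -0.003 -0.003 -0.007  0.002 -0.002]
the job is handed in; nothing more can be done
```

The clamp is open. I pressed the ridge about 11 mm down with the shut fingertips (about 4.5 N) and kept it down while sliding the jaw back from about 0.032 m to the end stop. Then I lifted straight up and handed the job in at about 10.4 s.

**At the stop:** the jaw stood firm with about 7 N back on the wall and no further motion. In the last wrist picture the ridge is within 1 pixel of where it should be at jaw = 0.12.

**Everything else:** the hoop and spool look unmoved in the before and after pictures. The mug, punch and dish look undisturbed in the last top view. The arm hid most of the stapler, and the palette and paint jar were outside that crop, so I did not re-check those three. The arm stayed well clear of the palette and paint jar.

**Force:** it read near zero after lifting clear, and none of the checks disagreed.

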